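Squeeze the two tabs to free the lemon keeper's cover and lay it on the cork mat

ROBOT

A 7-joint arm with a two-finger parallel gripper is mounted at the origin on a cart in front of the work surface, level with it; the furniture and walls round the work are solid. World frame = base frame: x ahead of the robot, y to its left, z up, the work surface at z = 0. Lengths are in m, angles in rad, forces in N, time in s.
With the tool pointing down it reaches from about 0.4 to 0.875 m from the base axis. Payload 6.5 kg.
Tool frame: the origin (TCP) lies at the very end of the fingers, on their centre line; the grasp point (between the pads) lies 19 mm behind it (hold_point_z is the distance from the TCP to the grasp point, in m); z points along the fingers, y is the line along which they close (so a half turn about z gives the same grasp; the last joint's range is limited). The gripper opens to 88 mm and grips with 3 to 60 N. Pads are 18 mm wide; open, the fingers measure 123 mm over their backs; the gripper's body (75 mm by 187 mm) begins 45 mm behind the grasp point.
Start: joints at [-1.408, 0.536, -0.004, 1.538, 0.003, 1.067, -0.071], TCP at [0.147, 0.633, 0.239] pointing down, gripper open.
Joint ranges: [-2.7, 2.7], [-0.37, 2.16], [-1.27, 1.26], [0.24, 2.4], [-1.31, 4.45], [0.19, 1.91], [-2.76, 2.76]. Speed limits (rad/s): [2.39, 2.39, 3.14, 3.14, 3.14, 3.14, 3.14].

INTERFACE

Orientations are given as a unit quaternion [w, x, y, z].
In Python, from workcell import * gives the robot as it stands.
- The arm moves only by the tool step_arm, never from a script. Its argument "motion" is a list of rows, each a list of 6 numbers: the shift along the tool's x, y, z in cm, then the turn, a rotation vector about the tool's x, y, z in degrees. In form: [[x, y, z, rx, ry, rz], ...]. A call has 1 to 20 rows; each row shifts and turns the commanded pose from where the row before left it, along the tool's axes as they then stand; what a row does not reach is not made up. A row lasts 1/12 s, in which the tool goes at most 41.7 mm and 7.16 degrees, less where a joint would pass 70% of its speed; a pose out of reach is approached as far as the arm can. A call with a gripper value outside its range is refused whole. "jaw" is the gripper's target within -1 to 1 (fully open at 1, half-way at 0, shut at -1), set as the call begins (left out, the last holds). The fingers move at their own pace and stop on an object; "squeeze" is the grip in N (left out, the last holds). Time passes only in rows, so rows that do not move let the fingers close. It gives the time, the measured TCP pose, the force, the opening and the grip force at its end, in the units of the state.
- observe(): the state, without advancing time (a new reading comes with each control period).
- snapshot(name): name is "scene" or "top"; returns the picture (480x640x3 uint8, blue, green, red); there is no depth.
- camera_model(name): a dict with "fx", "fy", "cx", "cy" (pixels), "world_from_camera" (4x4, takes a point from camera to world coordinates). Camera axes: x right, y down, z forward; pixel columns grow to the right and rows downward; lengths in m; the calibration is good to about 2 mm. A picture is of the moment at which its call begins. camera_model takes no time and is no camera call.
- hand_in(): hands the job in; it is judged then, once.
Trained networks look in the newest picture that a camera, given by its name, has taken for a name from the list of things; names that differ only in an ending like _2 or _b are one class to them, and where a whole thing is asked for, a point or a joint stands for the part that bears it (a point fixed in the world has none). Each returns a list of dicts, best first, with "conf" (0 to 1); they miss things now and then, are a little off and sometimes report something else, mostly with a low value. They report only what shows in the picture. A call takes as long as a camera call. They do not tell look-alikes from the thing itself.
- recognise(target, camera): "pixel" ([row, column] in pixels, amid what is visible of it).
The state is a dict: "time_s": time; "q": joint angles; "qd": joint speeds; "joint_efforts": joint torques, N m; "ee_pos": TCP position; "eef_rot": TCP orientation; "force": force on the tool from outside, world axes, zero at the start; "wrist_torque": the same for the moment, N m; "opening": finger opening in m; "gripper_force": force on a finger pad.
Only numpy, scipy, OpenCV 4.12 (cv2) and the standard library are available. Lean on these libraries where they do the work, as an engineer would, in place of code of your own. Each camera call takes 0.05 s, during which the arm holds its last target. There are 200 camera calls.

TASK

Take the green cover off the white lemon keeper: press its two orange side tabs together just far enough, gently and evenly, for the catches to let go, and lift it off straight, without forcing it up or down against the keeper. Then set the cover down, right way up, squarely in the middle of the cork mat, and leave everything else where it stands.

Things in the scene. Friction and masses are not known exactly. Their poses are not given: they have to be found in the camera images.
- case: White open-topped lemon keeper, 180 (its x) x 90 (its y) x 80 mm high, fast to the worktop by suction feet. Origin: centre of its underside; z up. Walls 3 mm. A lip inside each long wall, half-way along, holds the cover's hooks. Two lemons lie in it.
- cover: Green cover on the case's rim (its origin 80 mm above the case's, axes alike): plate 182 (x) x 92 (y) x 6 mm, about 0.2 kg with its tabs. Origin: centre of the plate's underside, z up. White block 44 (x) x 34 (y) mm in the middle of its top, up to z = 49 mm. Ribs reach 14 mm below the plate (1.5 mm play in the case), hooks 11 mm. It lifts straight up; taken off, it stands on its ribs.
- pads_mid (a point): Point on the cover midway between its two orange push pads (x = y = 0, z = 34 mm in the cover's frame, axes as the cover's). Each pad is 24 mm (x) x 20 mm high; at rest its outer face stands 25 to 32 mm from this point along y. How far differs from side to side and from day to day, stays so under pressing and is not measured: it must be felt.
- catch (a point): Point on the case at the catches (x = y = 0, z = 76 mm in the case's frame). Each tab's hook sits under a lip here and clears it once the tab is pressed in 3.5 mm (about 11 N). Until both are clear the cover rises only 1 mm and then is held. Then it must rise 15 mm for the ribs to come free. Pulling or pushing the cover against the case with over 20 N breaks it.
- tab_left: Sprung tab with its orange pad on the block's +y side; it slides in along the cover's -y. Its origin is the cover's origin at rest and moves with the pressing. It starts to give at 2 N, then takes 2.5 N more per mm; end stop at 8 mm. Over 18 N on a tab breaks it. It springs back when let go.
- tab_right: The same on the block's -y side: slides in along the cover's +y. Its pad stands out independently of the other's.
- mat: Cork mat, 230 (its x) x 130 (its y) x 8 mm, fast to the worktop. Origin: centre of its underside, z up. The cover standing on it has its origin 22 mm above the mat's origin, its long side along the mat's long side (either way round).
- red_mug: Bystander: red dotted mug, 87 x 117 x 97 mm high, origin under it.
- oil_bottle: Bystander: glass bottle with yellow cap, 61 mm across, 268 mm high, origin under it.
- spice_jar: Bystander: spice jar with red lid, 45 mm across, 106 mm high, origin under it.
- jar: Bystander: jar with white lid, 60 mm across, 99 mm high, origin under it.
- tin: Bystander: flat food tin, 86 mm across, 40 mm high, origin under it.
- spoon: Bystander: small spoon lying on the worktop, 130 x 27 x 11 mm, origin under its middle.
- nectarine: Bystander: nectarine, 67 mm, origin under it.
Not all that is in view belongs to the job. What is meant by the cover is not purple, and is the larger of those in its own colour.

How it is judged:
On the way, in this order (a step that is already met when the one before it is completed fails the run):
1. both tabs pressed in by more than 3 mm at once with the cover still on the case (y of tab_left in the frame of cover below -0.003 m and y of tab_right in the frame of cover above 0.003 m and contact force between the fingers and tab_left above 2 N and contact force between the fingers and tab_right above 2 N and z of cover in the frame of case below 0.084 m), for 0.1 s.
2. the cover lifted clear of the case by its tabs (z of cover in the frame of case above 0.105 m and contact force between cover and case below 0.1 N and contact force between the fingers and cover above 1 N), for 0.1 s.
At the end, for the whole second after the job is handed in: The cover stands at rest on its ribs on the cork mat, right way up and level (within 0.08 rad), its centre within 25 mm of the mat's centre, its long side within 0.2 rad of the mat's, and is let go (horizontal distance between cover and mat below 0.025 m and angle between the x axis of cover and the x axis of mat, either way round below 0.2 rad and height (world z) of cover between 0.016 and 0.028 m and angle between cover's own z axis and vertical below 0.08 rad and linear speed of cover below 0.02 m/s and contact force between the fingers and cover below 0.1 N); the robot touches nothing.
It fails at once if a tab pressed with more than 18 N (contact force between the fingers and tab_left above 18 N or contact force between the fingers and tab_right above 18 N).
It fails at once if the cover wrenched or pressed against the case with more than 20 N (contact force between cover and case above 20 N).
It fails at once if the cover let fall (in the air, higher than the rim or away from the case, and untouched) (height (world z) of cover above 0.05 m and contact force between the fingers and cover below 0.01 N and contact force between cover and case below 0.01 N and (height (world z) of cover above 0.095 m or horizontal distance between cover and case above 0.05 m)).
It fails at once if another thing pushed more than 40 mm (distance of any of red_mug, oil_bottle, spice_jar, jar, tin, spoon, nectarine from where it was at the start of the episode above 0.04 m).
It also fails if it takes over 64 s, if anything falls off the work surface, if the arm or the gripper's body presses on something with over 40 N, if the wrist force passes 120 N, or if a joint passes its speed limit or range.

## Working session

There is one attempt and no reset: what is moved stays moved. The work goes in short steps, Python scripts to look and compute and a tool call to move; the robot and the scene stay as the last step left them, time stands still between calls to the robot, and variables do not carry over. Pictures are saved under pics/ and viewed, at most 10 in all, crops included, and the job is handed in when it is done.

Besides the shell and the picture viewer there is one more tool, called after "Emit:" as name(argument=value, ...) on one line, values as JSON. step_arm: Moves the arm, as the interface text tells. Its arguments: {"type":"object","properties":{"motion":{"type":"array"},"jaw":{"type":"number"},"squeeze":{"type":"number"}},"required":["motion"]}

```bash
mkdir -p pics; ls; cat > h.py <<'E'
from workcell import *
import numpy as np, cv2
def ray(cam,row,col,z):
    m=camera_model(cam);T=np.array(m["world_from_camera"])
    d=T[:3,:3]@np.array([(col-m["cx"])/m["fx"],(row-m["cy"])/m["fy"],1]);o=T[:3,3]
    return o+d*(z-o[2])/d[2]
def proj(cam,p):
    m=camera_model(cam);T=np.linalg.inv(np.array(m["world_from_camera"]))
    c=T[:3,:3]@np.array(p)+T[:3,3]
    return np.array([c[0]/c[2]*m["fx"]+m["cx"],c[1]/c[2]*m["fy"]+m["cy"]])
E
python3 - <<'E'
from h import *
for c in("scene","top"):
    cv2.imwrite(f"pics/{c}0.png",snapshot(c))
    print(c,np.round(camera_model(c)["world_from_camera"],3).tolist(),camera_model(c)["fx"])
    for t,z in(("cover",.085),("case",.05),("mat",.008),("pads_mid",.114),("tab_left",.11),("tab_right",.11)):
        for r in recognise(t,c)[:3]: print(t,r,np.round(ray(c,*r["pixel"],z),3))
print(observe())
E
```

```text
pics
scene [[0.658, -0.659, 0.363, 0.012], [-0.753, -0.578, 0.316, -0.432], [0.001, -0.481, -0.877, 1.313], [0.0, 0.0, 0.0, 1.0]] 579.3245689844152
cover {'pixel': [265.2, 213.0], 'conf': 0.72} [0.313 0.161 0.085]
cover {'pixel': [303.5, 284.1], 'conf': 0.62} [ 0.352 -0.033  0.085]
case {'pixel': [236.8, 293.6], 'conf': 0.95} [0.51  0.083 0.05 ]
mat {'pixel': [318.4, 373.9], 'conf': 0.69} [ 0.487 -0.196  0.008]
pads_mid {'pixel': [304.8, 281.3], 'conf': 0.86} [ 0.338 -0.04   0.114]
pads_mid {'pixel': [206.6, 296.8], 'conf': 0.64} [0.552 0.109 0.114]
pads_mid {'pixel': [267.3, 211.5], 'conf': 0.62} [0.3   0.145 0.114]
tab_left {'pixel': [170.5, 344.3], 'conf': 0.4} [0.715 0.092 0.11 ]
tab_left {'pixel': [266.6, 201.5], 'conf': 0.38} [0.287 0.166 0.11 ]
top [[-0.019, -0.991, 0.13, 0.38], [-1.0, 0.018, -0.013, 0.0], [0.011, -0.13, -0.991, 1.194], [0.0, 0.0, 0.0, 1.0]] 499.42658078392907
cover {'pixel': [222.2, 264.4], 'conf': 0.82} [0.557 0.117 0.085]
cover {'pixel': [328.5, 236.4], 'conf': 0.71} [0.323 0.179 0.085]
cover {'pixel': [310.2, 321.0], 'conf': 0.61} [ 0.359 -0.006  0.085]
ca
[... 484 characters left out ...]
_s': 0.7, 'q': array([-1.40821003,  0.53633502, -0.00439988,  1.53793255,  0.00265083,
        1.06727226, -0.0712001 ]), 'qd': array([-0.00062483,  0.00227878, -0.0001942 , -0.00010229, -0.00168054,
       -0.00057713, -0.00062039]), 'joint_efforts': array([-1.25169459e-03, -5.70747972e+01,  9.89154540e-01, -2.51877111e+01,
       -5.61999308e-02,  1.09464600e-02,  4.62934975e-05]), 'ee_pos': array([0.14742925, 0.63305154, 0.23874533]), 'eef_rot': array([3.80371545e-05, 1.14113559e-01, 9.93467711e-01, 2.76225156e-05]), 'force': array([-0.6793739 , -0.1279035 ,  0.55371437]), 'wrist_torque': array([ 0.01910996, -0.0107465 ,  0.04482076]), 'gripper_force': 0.0, 'opening': 0.08819018917724816}
```

View pics/scene0.png

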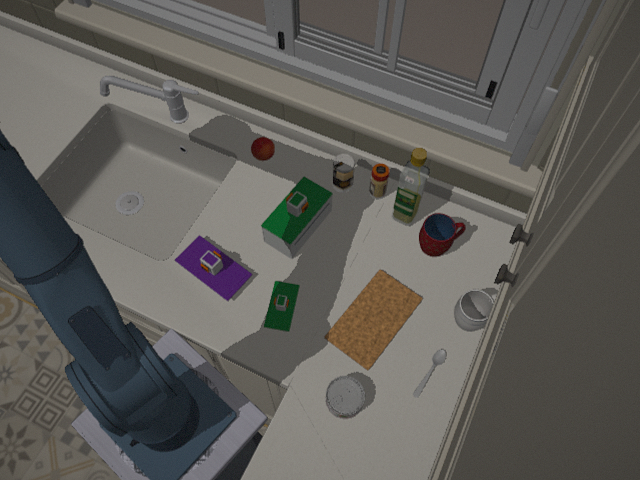

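View pics/top0.png

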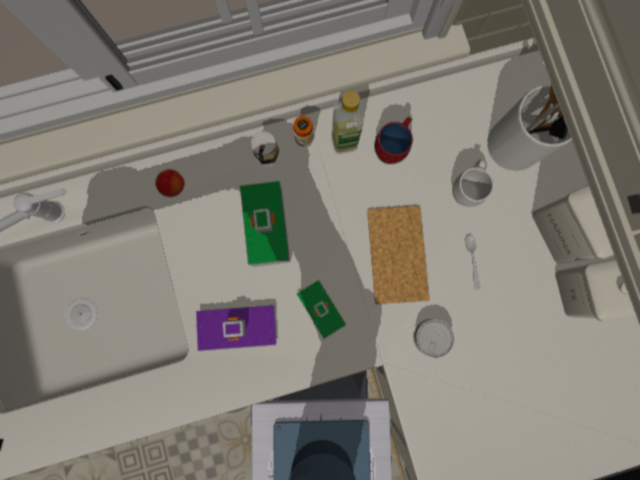

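The real cover is on the keeper, at about (row 222, col 264) in top. The mat is at about (254, 399). I'll fit rectangles to both.

```bash
python3 - <<'E'
from h import *
P={"scene":{"c":(208,300),"m":(318,374)},"top":{"c":(222,264),"m":(254,399)}}
for c in P:
    im=cv2.imread(f"pics/{c}0.png");hsv=cv2.cvtColor(im,cv2.COLOR_BGR2HSV)
    for k,lo,hi,z,s in(("c",(45,120,30),(80,255,255),.086,10),("m",(8,80,60),(25,255,255),.008,10)):
        m=cv2.inRange(hsv,lo,hi); m=cv2.morphologyEx(m,cv2.MORPH_OPEN,np.ones((3,3)))
        m=cv2.morphologyEx(m,cv2.MORPH_CLOSE,np.ones((3,3)))
        n,l,st,ce=cv2.connectedComponentsWithStats(m)
        i=min((i for i in range(1,n) if st[i,4]>800),key=lambda i:np.hypot(ce[i][1]-P[c][k][0],ce[i][0]-P[c][k][1]))
        ct=max(cv2.findContours((l==i).astype(np.uint8),0,1)[0],key=cv2.contourArea)
        w=np.array([ray(c,p[0][1],p[0][0],z)[:2] for p in cv2.convexHull(ct)])
        r=cv2.minAreaRect((w*1000).astype(np.float32)); b=cv2.boxPoints(r)
        e=[b[1]-b[0],b[2]-b[1]]; L=max(e,key=np.linalg.norm)
        print(c,k,st[i,4],np.round(r[0],1),np.round(r[1],1),"long dir",round(np.degrees(np.arctan2(L[1],L[0]))%180,1))
    # orange pads near cover, white block top
    r0,c0=P[c]["c"]; sub=hsv[r0-30:r0+30,c0-30:c0+30]
    m=cv2.inRange(sub,(3,150,80),(18,255,255));n,l,st,ce=cv2.connectedComponentsWithStats(m)
    for i in range(1,n):
        if st[i,4]>5: print(" orange",st[i,4],np.round(ray(c,ce[i][1]+r0-30,ce[i][0]+c0-30,.114)*1000,0))
    im2=cv2.resize(im[r0-50:r0+50,c0-65:c0+65],None,fx=6,fy=6,interpolation=cv2.INTER_CUBIC); cv2.imwrite(f"pics/z{c}.png",im2[:,:780])
E
```

```text
scene c 1837 [560.1 116.4] [180.2  89.6] long dir 6.1
scene m 4799 [ 489.8 -194.2] [229.  129.5] long dir 2.9
 orange 8 [562. 144. 114.]
 orange 9 [569.  97. 114.]
top c 2596 [557.1 118.4] [177.5  89.1] long dir 6.1
top m 5104 [ 487.6 -191.6] [228.4 128.7] long dir 2.8
 orange 18 [561.  96. 114.]
 orange 16 [558. 142. 114.]
```

View pics/ztop.png

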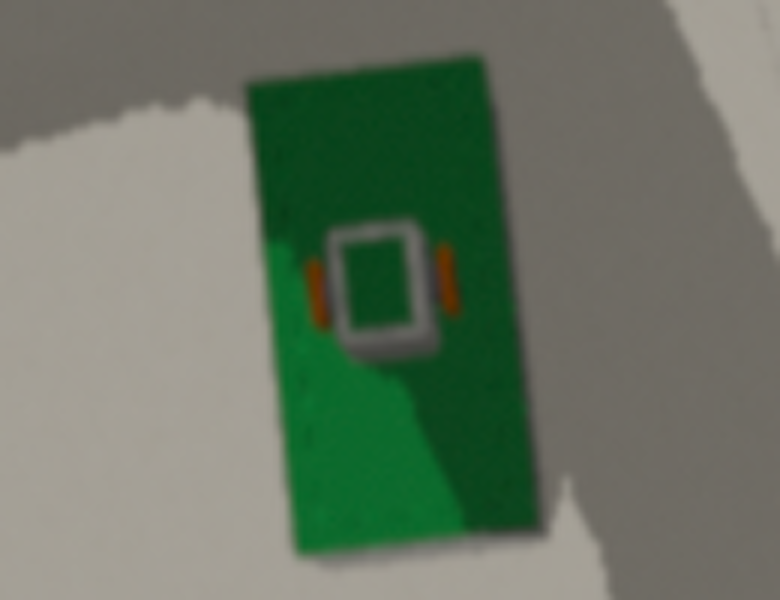

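Cover centre is about (0.5585, 0.1175) with yaw 6.1°. The mat is at about (0.4885, -0.193) with yaw 2.9°. The sizes match those given, and the two cameras agree to 3 mm. Now turning and moving over the cover.

Emit:
step_arm(motion=[[0,0,0,0,0,-6.4],[0,0,0,0,0,-6.4],[0,0,0,0,0,-6.4],[0,0,0,0,0,0]], jaw=1)

```text
time_s: 1.03
ee_pos: [0.1475, 0.633, 0.2387]
eef_rot: [-0.0, -0.055, 0.998, 0.0]
force: [-0.2, 0.3, 0.1]
opening: 0.0881
gripper_force: 0.0
```

Emit:
step_arm(motion=[[-1.77,-2.78,0,0,0,0],[-1.77,-2.78,0,0,0,0],[-1.77,-2.78,0,0,0,0],[-1.77,-2.78,0,0,0,0],[-1.77,-2.78,0,0,0,0],[-1.77,-2.78,0,0,0,0],[-1.77,-2.78,0,0,0,0],[-1.77,-2.78,0,0,0,0],[-1.77,-2.78,0,0,0,0],[-1.77,-2.78,0,0,0,0],[-1.77,-2.78,0,0,0,0],[-1.77,-2.78,0,0,0,0],[-1.77,-2.78,0,0,0,0],[-1.77,-2.78,0,0,0,0],[-1.77,-2.78,0,0,0,0],[-1.77,-2.78,0,0,0,0],[-1.77,-2.78,0,0,0,0],[-1.77,-2.78,0,0,0,0],[-1.77,-2.78,0,0,0,0],[0,0,0,0,0,0]])

```text
time_s: 2.7
ee_pos: [0.5418, 0.1365, 0.2391]
eef_rot: [0.002, -0.047, 0.999, -0.002]
force: [0.6, -0.0, -0.0]
opening: 0.0882
gripper_force: 0.0
```

```bash
cat >> h.py <<'E'
from scipy.spatial.transform import Rotation as R
def togo(p,yaw):
    "shift in tool axes (cm) as now standing and turn (deg) to TCP p, pointing down, tool x at yaw (deg)"
    s=observe();w,x,y,z=s["eef_rot"];A=R.from_quat([x,y,z,w])
    B=R.from_euler("z",yaw,degrees=True)*R.from_euler("x",180,degrees=True)
    print("t",s["time_s"],"pos",np.round(s["ee_pos"],4),"shift cm",np.round(A.inv().apply(np.array(p)-s["ee_pos"])*100,2),"turn",np.round(np.degrees((A.inv()*B).as_rotvec()),2),
      "F tool",np.round(A.inv().apply(s["force"]),2),"M",np.round(A.inv().apply(s["wrist_torque"]),2),"open",round(s["opening"],4),"grip",np.round(s["gripper_force"],2))
E
python3 - <<'E'
from h import *
togo([.5585,.1175,.15],186.1); print(np.round(observe()["q"],2))
E
```

```text
t 2.7 pos [0.5418 0.1365 0.2391] shift cm [-1.46 -2.01  8.93] turn [-0.2   0.17 -0.73] F tool [-0.6  -0.08  0.04] M [-0.    0.01  0.02] open 0.0882 grip 0.0
[-0.44  0.38  0.14  1.79 -0.06  0.97  1.39]
```

Emit:
step_arm(motion=[[-0.73,-1.0,0,-0.2,0.17,-0.73],[-0.73,-1.0,2,0,0,0],[0,0,2,0,0,0],[0,0,2,0,0,0],[0,0,1.9,0,0,0],[0,0,0,0,0,0],[0,0,0,0,0,0]])

```text
time_s: 3.28
ee_pos: [0.5538, 0.1256, 0.1593]
eef_rot: [-0.002, -0.058, 0.998, 0.001]
force: [0.2, 0.2, 0.7]
opening: 0.0883
gripper_force: 0.0
```

```bash
python3 - <<'E'
from h import *
togo([.5585,.1175,.095],186.1)
im=[snapshot("scene"),snapshot("top")]
o=[cv2.resize(i[r:r+80,c:c+80],(400,400),interpolation=cv2.INTER_CUBIC) for i,r,c in((im[0],165,260),(im[1],180,225))]
cv2.imwrite("pics/near.png",np.hstack(o))
E
```

```text
t 3.2833 pos [0.5538 0.1256 0.1593] shift cm [-0.4  -0.88  6.43] turn [ 0.18 -0.27  0.6 ] F tool [-0.21  0.14 -0.72] M [-0.   -0.04  0.02] open 0.0883 grip 0.0
```

View pics/near.png

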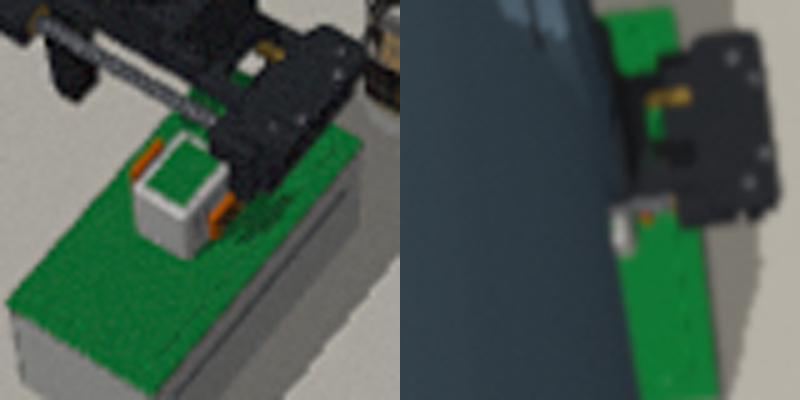

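The left panel (scene) shows the block with both orange pads, and the gripper above it is still slightly off toward +y and behind. I'll correct sideways first, still above the block.

Emit:
step_arm(motion=[[-0.2,-0.44,0.3,0.18,-0.27,0.6],[-0.2,-0.44,0.3,0,0,0],[0,0,0.3,0,0,0],[0,0,0,0,0,0],[0,0,0,0,0,0],[0,0,0,0,0,0],[0,0,0,0,0,0]])

```text
time_s: 3.97
ee_pos: [0.5594, 0.1174, 0.1507]
eef_rot: [0.001, -0.054, 0.999, 0.0]
force: [-0.1, -0.6, 0.7]
opening: 0.0879
gripper_force: 0.0
```

```bash
python3 - <<'E'
from h import *
togo([.5585,.1175,.095],186.1)
E
```

```text
t 3.9667 pos [0.5594 0.1174 0.1507] shift cm [0.1  0.02 5.57] turn [0.03 0.11 0.13] F tool [ 0.14 -0.58 -0.68] M [ 0.04  0.02 -0.04] open 0.0879 grip 0.0
```

Emit:
step_arm(motion=[[0.05,0,0.8,0,0,0.1],[0.05,0,0.8,0,0,0],[0,0,0.8,0,0,0],[0,0,0.8,0,0,0],[0,0,0.6,0,0,0],[0,0,0,0,0,0],[0,0,0,0,0,0]])

```text
time_s: 4.55
ee_pos: [0.5581, 0.1171, 0.1121]
eef_rot: [0.0, -0.053, 0.999, 0.0]
force: [-0.0, 0.6, 0.5]
opening: 0.0881
gripper_force: 0.0
```

```bash
python3 - <<'E'
from h import *
togo([.5585,.1175,.095],186.1)
E
```

```text
t 4.55 pos [0.5581 0.1171 0.1121] shift cm [-0.04  0.04  1.71] turn [0.01 0.04 0.02] F tool [-0.04  0.6  -0.46] M [0.01 0.04 0.02] open 0.0881 grip 0.0
```

Next: finish the descent, then close to about 70 mm with the lowest squeeze.

Emit:
step_arm(motion=[[0,0,0.6,0,0,0],[0,0,0.6,0,0,0],[0,0,0.5,0,0,0],[0,0,0,0,0,0],[0,0,0,0,0,0],[0,0,0,0,0,0],[0,0,0,0,0,0]], jaw=0.6, squeeze=3)

```text
time_s: 5.13
ee_pos: [0.5587, 0.1173, 0.0959]
eef_rot: [0.001, -0.053, 0.999, 0.0]
force: [-0.2, -0.3, -0.1]
opening: 0.0702
gripper_force: 0.0
```

Emit:
step_arm(motion=[[0,0,0,0,0,0],[0,0,0,0,0,0],[0,0,0,0,0,0]], jaw=0.5)

```text
time_s: 5.38
ee_pos: [0.5586, 0.1172, 0.0958]
eef_rot: [0.001, -0.053, 0.999, 0.0]
force: [-0.5, -0.2, 0.6]
opening: 0.0663
gripper_force: 0.0
```

```bash
python3 - <<'E'
from h import *
togo([.5585,.1175,.095],186.1)
E
```

```text
t 5.3833 pos [0.5586 0.1172 0.0958] shift cm [0.   0.03 0.08] turn [0.02 0.12 0.03] F tool [ 0.5  -0.1  -0.63] M [-0.01  0.   -0.01] open 0.0663 grip 0.0
```

Emit:
step_arm(motion=[[0,0,0,0,0,0],[0,0,0,0,0,0],[0,0,0,0,0,0]], jaw=0.45)

```text
time_s: 5.63
ee_pos: [0.5585, 0.1172, 0.0957]
eef_rot: [0.001, -0.053, 0.999, 0.0]
force: [-0.3, 1.2, -0.8]
opening: 0.0644
gripper_force: 0.0
```

Emit:
step_arm(motion=[[0,0,0,0,0,0],[0,0,0,0,0,0],[0,0,0,0,0,0]], jaw=0.41)

```text
time_s: 5.88
ee_pos: [0.5584, 0.1172, 0.0956]
eef_rot: [0.001, -0.053, 0.999, 0.0]
force: [0.1, 0.6, -0.7]
opening: 0.062
gripper_force: 0.0
```

Emit:
step_arm(motion=[[0,0,0,0,0,0],[0,0,0,0,0,0],[0,0,0,0,0,0]], jaw=0.37)

```text
time_s: 6.13
ee_pos: [0.5584, 0.1172, 0.0957]
eef_rot: [0.001, -0.053, 0.999, 0.0]
force: [-0.1, 0.4, -0.0]
opening: 0.0602
gripper_force: 0.0
```

Emit:
step_arm(motion=[[0,0,0,0,0,0],[0,0,0,0,0,0],[0,0,0,0,0,0]], jaw=0.33)

```text
time_s: 6.38
ee_pos: [0.5585, 0.1172, 0.0957]
eef_rot: [0.001, -0.053, 0.999, 0.0]
force: [-0.3, -0.1, -0.5]
opening: 0.0585
gripper_force: 0.0
```

```bash
python3 - <<'E'
from h import *
togo([.5585,.1175,.095],186.1)
E
```

```text
t 6.3833 pos [0.5585 0.1172 0.0957] shift cm [-0.01  0.03  0.07] turn [0.02 0.1  0.02] F tool [ 0.26 -0.03  0.45] M [-0.07 -0.03  0.08] open 0.0585 grip 0.0
```

Emit:
step_arm(motion=[[0,0,0,0,0,0],[0,0,0,0,0,0],[0,0,0,0,0,0]], jaw=0.29)

```text
time_s: 6.63
ee_pos: [0.5584, 0.1172, 0.0956]
eef_rot: [0.001, -0.053, 0.999, 0.0]
force: [0.4, -0.2, -0.1]
opening: 0.0568
gripper_force: 0.0
```

Emit:
step_arm(motion=[[0,0,0,0,0,0],[0,0,0,0,0,0],[0,0,0,0,0,0]], jaw=0.26)

```text
time_s: 6.88
ee_pos: [0.5584, 0.1172, 0.0956]
eef_rot: [0.001, -0.053, 0.999, 0.0]
force: [-0.1, 0.2, 0.6]
opening: 0.0556
gripper_force: 0.0
```

Emit:
step_arm(motion=[[0,0,0,0,0,0],[0,0,0,0,0,0],[0,0,0,0,0,0]], jaw=0.23)

```text
time_s: 7.13
ee_pos: [0.5584, 0.1172, 0.0956]
eef_rot: [0.001, -0.053, 0.999, 0.0]
force: [-0.2, -0.3, -0.6]
opening: 0.054
gripper_force: 0.0
```

```bash
python3 - <<'E'
from h import *
togo([.5585,.1175,.095],186.1)
E
```

```text
t 7.1333 pos [0.5584 0.1172 0.0956] shift cm [-0.01  0.03  0.06] turn [0.02 0.1  0.02] F tool [ 0.27 -0.24  0.59] M [-0.07 -0.02 -0.02] open 0.054 grip 0.0
```

Emit:
step_arm(motion=[[0,0,0,0,0,0],[0,0,0,0,0,0],[0,0,0,0,0,0]], jaw=0.205)

```text
time_s: 7.38
ee_pos: [0.5584, 0.1175, 0.0957]
eef_rot: [0.001, -0.054, 0.999, 0.0]
force: [-0.5, 0.9, -0.2]
opening: 0.0531
gripper_force: 0.5
```

Emit:
step_arm(motion=[[0,0,0,0,0,0],[0,0,0,0,0,0],[0,0,0,0,0,0]], jaw=0.18)

```text
time_s: 7.63
ee_pos: [0.5584, 0.1175, 0.0957]
eef_rot: [0.001, -0.054, 0.999, 0.0]
force: [-0.5, 2.5, 0.6]
opening: 0.0517
gripper_force: 1.3
```

```bash
python3 - <<'E'
from h import *
togo([.5585,.1175,.095],186.1)
E
```

```text
t 7.6333 pos [0.5584 0.1175 0.0957] shift cm [-0.01  0.    0.07] turn [0.04 0.1  0.04] F tool [ 0.19  2.49 -0.57] M [-0.3   0.01  0.05] open 0.0517 grip 1.27
```

The +y finger touches the left pad first, so I'll shift the hand towards +y.

Emit:
step_arm(motion=[[0,0.1,0.0,0,0,0],[0,0,0,0,0,0],[0,0,0,0,0,0]])

```text
time_s: 7.88
ee_pos: [0.5584, 0.1176, 0.0957]
eef_rot: [0.001, -0.053, 0.999, -0.0]
force: [-0.5, -1.5, -0.4]
opening: 0.0521
gripper_force: 1.4
```

Emit:
step_arm(motion=[[0,0,0.0,0,0,0],[0,0,0,0,0,0],[0,0,0,0,0,0]], jaw=0.155)

```text
time_s: 8.13
ee_pos: [0.5584, 0.1178, 0.0957]
eef_rot: [0.001, -0.053, 0.999, 0.0]
force: [0.3, -0.8, 0.8]
opening: 0.0511
gripper_force: 3.0
```

```bash
python3 - <<'E'
from h import *
togo([.5585,.1175,.095],186.1)
E
```

```text
t 8.1333 pos [0.5584 0.1178 0.0957] shift cm [-0.   -0.03  0.07] turn [0.   0.11 0.  ] F tool [-0.25 -0.83 -0.81] M [0.2  0.08 0.02] open 0.0511 grip 3.0
```

Both pads are now touched and nearly balanced, with about 52 mm across them. Squeezing up in stages.

Emit:
step_arm(motion=[[0,0,0.0,0,0,0],[0,0,0,0,0,0],[0,0,0,0,0,0]], jaw=0.11, squeeze=8)

```text
time_s: 8.38
ee_pos: [0.5584, 0.118, 0.0958]
eef_rot: [0.001, -0.053, 0.999, 0.0]
force: [0.1, -2.6, 2.5]
opening: 0.049
gripper_force: 5.4
```

```bash
python3 - <<'E'
from h import *
togo([.5585,.1175,.095],186.1)
E
```

```text
t 8.3833 pos [0.5584 0.118  0.0958] shift cm [-0.   -0.05  0.08] turn [0.01 0.11 0.01] F tool [ 0.19 -2.58 -2.45] M [ 0.38  0.15 -0.  ] open 0.049 grip 5.45
```

Emit:
step_arm(motion=[[0,-0.04,0.0,0,0,0],[0,0,0,0,0,0],[0,0,0,0,0,0]])

```text
time_s: 8.63
ee_pos: [0.5585, 0.1179, 0.0958]
eef_rot: [0.001, -0.053, 0.999, 0.0]
force: [-0.6, -0.8, 2.8]
opening: 0.049
gripper_force: 5.5
```

Emit:
step_arm(motion=[[0,0,0.0,0,0,0],[0,0,0,0,0,0],[0,0,0,0,0,0]], jaw=0.08)

```text
time_s: 8.88
ee_pos: [0.5584, 0.1179, 0.0957]
eef_rot: [0.001, -0.053, 0.999, 0.0]
force: [-0.7, -1.4, 3.9]
opening: 0.0476
gripper_force: 7.0
```

```bash
python3 - <<'E'
from h import *
togo([.5585,.1175,.095],186.1)
E
```

```text
t 8.8833 pos [0.5584 0.1179 0.0957] shift cm [-0.   -0.04  0.07] turn [0.03 0.11 0.02] F tool [ 0.81 -1.29 -3.95] M [ 0.26  0.24 -0.01] open 0.0476 grip 6.99
```

Emit:
step_arm(motion=[[0,-0.03,-0.06,0,0,0],[0,0,0,0,0,0],[0,0,0,0,0,0]], jaw=0.05, squeeze=11)

```text
time_s: 9.13
ee_pos: [0.5581, 0.1177, 0.0959]
eef_rot: [0.001, -0.054, 0.999, 0.0]
force: [-0.1, -0.5, -0.7]
opening: 0.0463
gripper_force: 8.3
```

```bash
python3 - <<'E'
from h import *
togo([.5585,.1175,.095],186.1)
E
```

```text
t 9.1333 pos [0.5581 0.1177 0.0959] shift cm [-0.04 -0.03  0.09] turn [0.03 0.06 0.04] F tool [ 0.12 -0.48  0.67] M [-0.06  0.02 -0.01] open 0.0463 grip 8.31
```

Emit:
step_arm(motion=[[0,0,-0.02,0,0,0],[0,0,0,0,0,0],[0,0,0,0,0,0]], jaw=0.015, squeeze=13)

```text
time_s: 9.38
ee_pos: [0.5581, 0.1176, 0.0961]
eef_rot: [0.001, -0.053, 0.999, 0.0]
force: [0.4, -1.1, -2.2]
opening: 0.0448
gripper_force: 10.0
```

```bash
python3 - <<'E'
from h import *
togo([.5585,.1175,.095],186.1)
E
```

```text
t 9.3833 pos [0.5581 0.1176 0.0961] shift cm [-0.04 -0.01  0.11] turn [0.02 0.07 0.03] F tool [-0.28 -1.17  2.19] M [-0.05 -0.04  0.03] open 0.0448 grip 9.99
```

Emit:
step_arm(motion=[[0,-0.02,0,0,0,0],[0,0,0,0,0,0],[0,0,0,0,0,0]], jaw=-0.015)

```text
time_s: 9.63
ee_pos: [0.5584, 0.1173, 0.0964]
eef_rot: [0.001, -0.053, 0.999, 0.0]
force: [-0.8, -0.3, -3.2]
opening: 0.0437
gripper_force: 11.5
```

Emit:
step_arm(motion=[[0,0,0,0,0,0],[0,0,0,0,0,0],[0,0,0,0,0,0]], jaw=-0.035)

```text
time_s: 9.88
ee_pos: [0.5584, 0.1173, 0.0964]
eef_rot: [0.001, -0.053, 0.999, 0.0]
force: [0.3, 1.6, -2.8]
opening: 0.0425
gripper_force: 12.5
```

```bash
python3 - <<'E'
from h import *
togo([.5585,.1175,.095],186.1)
E
```

```text
t 9.8833 pos [0.5584 0.1173 0.0964] shift cm [-0.01  0.02  0.14] turn [0.02 0.1  0.02] F tool [-0.5   1.57  2.76] M [-0.   -0.02 -0.03] open 0.0425 grip 12.47
```

Emit:
step_arm(motion=[[0,0.01,-0.07,0,0,0],[0,0,-0.08,0,0,0],[0,0,0,0,0,0],[0,0,0,0,0,0]], jaw=-0.04)

```text
time_s: 10.22
ee_pos: [0.5585, 0.1174, 0.0981]
eef_rot: [0.001, -0.053, 0.999, 0.0]
force: [-0.3, -0.3, -2.4]
opening: 0.0424
gripper_force: 12.7
```

```bash
python3 - <<'E'
from h import *
togo([.5585,.1175,.095],186.1)
E
```

```text
t 10.2167 pos [0.5585 0.1174 0.0981] shift cm [0.   0.01 0.31] turn [0.02 0.12 0.02] F tool [ 0.33 -0.25  2.44] M [-0.01 -0.01 -0.02] open 0.0424 grip 12.72
```

The hand carries only the cover's weight, so the catches have let go. Lifting straight up.

Emit:
step_arm(motion=[[0,0,-0.1,0,0,0],[0,0,-0.15,0,0,0],[0,0,-0.15,0,0,0],[0,0,-0.15,0,0,0],[0,0,0,0,0,0]])

```text
time_s: 10.63
ee_pos: [0.5587, 0.1174, 0.1039]
eef_rot: [0.001, -0.053, 0.999, 0.0]
force: [0.4, -0.2, -1.9]
opening: 0.0428
gripper_force: 12.7
```

Emit:
step_arm(motion=[[0,0,-0.2,0,0,0],[0,0,-0.25,0,0,0],[0,0,-0.25,0,0,0],[0,0,-0.25,0,0,0],[0,0,-0.25,0,0,0],[0,0,-0.25,0,0,0],[0,0,0,0,0,0],[0,0,0,0,0,0]])

```text
time_s: 11.3
ee_pos: [0.5585, 0.1174, 0.1181]
eef_rot: [0.001, -0.053, 0.999, 0.0]
force: [0.3, -0.4, -2.0]
opening: 0.0423
gripper_force: 12.7
```

```bash
python3 - <<'E'
from h import *
togo([.5585,.1175,.095],186.1)
E
```

```text
t 11.3 pos [0.5585 0.1174 0.1181] shift cm [0.   0.01 2.31] turn [0.02 0.12 0.02] F tool [-0.3  -0.39  2.  ] M [-0.   -0.01 -0.03] open 0.0423 grip 12.72
```

Emit:
step_arm(motion=[[0,0,-0.5,0,0,0],[0,0,-0.8,0,0,0],[0,0,-1,0,0,0],[0,0,-1,0,0,0],[0,0,-1,0,0,0],[0,0,-1,0,0,0],[0,0,-1,0,0,0],[0,0,-0.5,0,0,0],[0,0,0,0,0,0],[0,0,0,0,0,0]])

```text
time_s: 12.13
ee_pos: [0.5583, 0.1174, 0.1862]
eef_rot: [0.001, -0.053, 0.999, 0.0]
force: [-0.3, 0.3, -2.8]
opening: 0.042
gripper_force: 12.7
```

```bash
python3 - <<'E'
from h import *
togo([.4885,-.193,.18],182.9)
im=snapshot("scene"); cv2.imwrite("pics/lift.png",cv2.resize(im[100:340,200:440],(600,600)))
E
```

```text
t 12.1333 pos [0.5583 0.1174 0.1862] shift cm [ 10.26 -30.12   0.58] turn [0.03 0.12 3.23] F tool [0.28 0.28 2.76] M [-0.01  0.04  0.02] open 0.042 grip 12.72
```

View pics/lift.png

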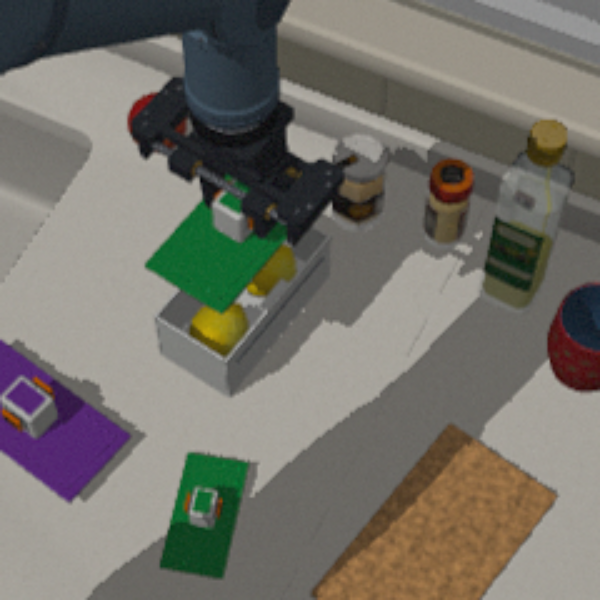

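The cover hangs level in the jaws and the two lemons stay in the keeper. Carrying it to the mat at about (0.489, -0.193).

Emit:
step_arm(motion=[[0.3,-0.8,0,0,0,1],[0.5,-1.4,0,0,0,1],[0.5,-1.6,0,0,0,1.2],[0.5,-1.7,0,0,0,0],[0.5,-1.7,0,0,0,0],[0.5,-1.7,0,0,0,0],[0.5,-1.7,0,0,0,0],[0.5,-1.7,0,0,0,0],[0.5,-1.7,0,0,0,0],[0.5,-1.7,0,0,0,0],[0.5,-1.7,0,0,0,0],[0.5,-1.7,0,0,0,0],[0.5,-1.7,0,0,0,0],[0.5,-1.7,0,0,0,0],[0.5,-1.7,0,0,0,0],[0.5,-1.7,0,0,0,0],[0.5,-1.7,0,0,0,0],[0.4,-1.2,0,0,0,0],[0.2,-0.6,0,0,0,0],[0,0,0,0,0,0]])

```text
time_s: 13.85
ee_pos: [0.484, -0.184, 0.1856]
eef_rot: [0.0, -0.023, 1.0, -0.0]
force: [0.3, 0.3, -2.7]
opening: 0.0425
gripper_force: 12.7
```

Emit:
step_arm(motion=[[0,0,0,0,0,0],[0,0,0,0,0,0],[0,0,0,0,0,0]])

```text
time_s: 14.1
ee_pos: [0.4859, -0.1802, 0.1856]
eef_rot: [0.001, -0.026, 1.0, 0.001]
force: [-0.9, 0.0, -2.2]
opening: 0.0421
gripper_force: 12.7
```

```bash
python3 - <<'E'
from h import *
togo([.4885,-.193,.06],182.9)
E
```

```text
t 14.1 pos [ 0.4859 -0.1802  0.1856] shift cm [-0.17 -1.3  12.56] turn [0.06 0.1  0.09] F tool [0.89 0.07 2.23] M [-0.01  0.04 -0.02] open 0.0421 grip 12.72
```

Emit:
step_arm(motion=[[-0.1,-0.4,0.5,0,0.1,0],[-0.1,-0.5,1,0,0,0],[0,-0.4,1,0,0,0],[0,0,1,0,0,0],[0,0,1,0,0,0],[0,0,1,0,0,0],[0,0,1,0,0,0],[0,0,1,0,0,0],[0,0,1,0,0,0],[0,0,1,0,0,0],[0,0,1,0,0,0],[0,0,1,0,0,0],[0,0,0.7,0,0,0],[0,0,0.3,0,0,0],[0,0,0,0,0,0],[0,0,0,0,0,0],[0,0,0,0,0,0],[0,0,0,0,0,0]])

```text
time_s: 15.6
ee_pos: [0.4888, -0.1941, 0.0611]
eef_rot: [0.0, -0.025, 1.0, 0.0]
force: [0.5, 0.3, -2.6]
opening: 0.0425
gripper_force: 12.7
```

```bash
python3 - <<'E'
from h import *
togo([.4885,-.193,.038],182.9)
im=snapshot("scene"); cv2.imwrite("pics/down.png",cv2.resize(im[220:420,280:480],(600,600)))
E
```

```text
t 15.6 pos [ 0.4888 -0.1941  0.0611] shift cm [0.03 0.12 2.31] turn [0.01 0.05 0.02] F tool [-0.52  0.27  2.61] M [-0.04  0.01  0.01] open 0.0425 grip 12.72
```

View pics/down.png

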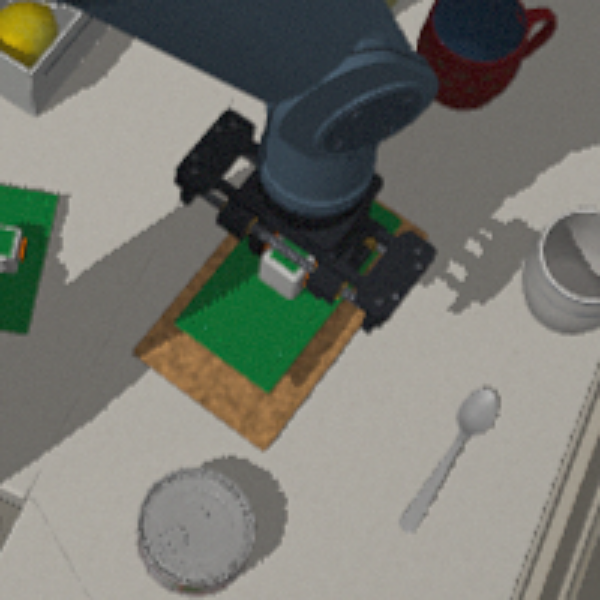

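The cover is centred over the mat, still about 23 mm up. Lowering until it touches.

Emit:
step_arm(motion=[[0,0.1,0.4,0,0,0],[0,0,0.5,0,0,0],[0,0,0.5,0,0,0],[0,0,0.4,0,0,0],[0,0,0.2,0,0,0],[0,0,0,0,0,0],[0,0,0,0,0,0],[0,0,0,0,0,0]])

```text
time_s: 16.32
ee_pos: [0.4884, -0.1931, 0.0407]
eef_rot: [0.0, -0.025, 1.0, 0.0]
force: [0.3, -0.7, -2.5]
opening: 0.0424
gripper_force: 12.7
```

Emit:
step_arm(motion=[[0,0,0.1,0,0,0],[0,0,0.1,0,0,0],[0,0,0.0,0,0,0],[0,0,0,0,0,0]])

```text
time_s: 16.65
ee_pos: [0.4883, -0.193, 0.0387]
eef_rot: [-0.0, -0.026, 1.0, 0.0]
force: [-0.0, 0.1, -2.9]
opening: 0.0422
gripper_force: 12.7
```

Emit:
step_arm(motion=[[0,0,0.06,0,0,0],[0,0,0.0,0,0,0],[0,0,0,0,0,0]])

```text
time_s: 16.9
ee_pos: [0.4884, -0.193, 0.0381]
eef_rot: [0.0, -0.025, 1.0, 0.0]
force: [0.6, 0.5, -1.7]
opening: 0.0424
gripper_force: 12.7
```

Emit:
step_arm(motion=[[0,0,0.06,0,0,0],[0,0,0.0,0,0,0],[0,0,0,0,0,0]])

```text
time_s: 17.15
ee_pos: [0.4885, -0.1931, 0.0379]
eef_rot: [0.0, -0.025, 1.0, 0.0]
force: [-1.3, 0.7, 4.2]
opening: 0.042
gripper_force: 12.9
```

Emit:
step_arm(motion=[[0,0,0.06,0,0,0],[0,0,0.0,0,0,0],[0,0,0,0,0,0]])

```text
time_s: 17.4
ee_pos: [0.4885, -0.1932, 0.0377]
eef_rot: [0.0, -0.025, 1.0, 0.0]
force: [-3.0, 1.4, 11.1]
opening: 0.0426
gripper_force: 13.0
```

It's down on the mat. I'll ease the press a little, open evenly and retreat.

Emit:
step_arm(motion=[[0,0,-0.08,0,0,0],[0,0,0,0,0,0],[0,0,0,0,0,0]])

```text
time_s: 17.65
ee_pos: [0.4885, -0.1931, 0.0379]
eef_rot: [0.0, -0.026, 1.0, 0.0]
force: [-0.4, 0.1, 5.0]
opening: 0.0423
gripper_force: 13.0
```

Emit:
step_arm(motion=[[0,0,0,0,0,0],[0,0,0,0,0,0],[0,0,0,0,0,0],[0,0,0,0,0,0],[0,0,0,0,0,0]], jaw=0.7)

```text
time_s: 18.07
ee_pos: [0.4883, -0.1929, 0.0375]
eef_rot: [-0.0, -0.026, 1.0, 0.0]
force: [0.2, -0.3, 0.1]
opening: 0.0735
gripper_force: 0.0
```

Emit:
step_arm(motion=[[0,0,-0.5,0,0,0],[0,0,-0.8,0,0,0],[0,0,-1,0,0,0],[0,0,-1.5,0,0,0],[0,0,-2,0,0,0],[0,0,-2,0,0,0],[0,0,-2,0,0,0],[0,0,-2,0,0,0],[0,0,-2,0,0,0],[0,0,-1,0,0,0],[0,0,0,0,0,0],[0,0,0,0,0,0]])

```text
time_s: 19.07
ee_pos: [0.4885, -0.193, 0.186]
eef_rot: [0.001, -0.026, 1.0, 0.0]
force: [-0.2, -0.1, -0.4]
opening: 0.0747
gripper_force: 0.0
```

```bash
python3 - <<'E'
from h import *
togo([.4885,-.193,.038],182.9)
im=snapshot("scene"); cv2.imwrite("pics/end.png",cv2.resize(im[140:440,230:530],(600,600)))
E
```

```text
t 19.0667 pos [ 0.4885 -0.193   0.186 ] shift cm [ 0.02 -0.   14.8 ] turn [0.02 0.06 0.03] F tool [ 0.24 -0.06  0.39] M [-0.05  0.07 -0.03] open 0.0747 grip 0.0
```

View pics/end.png

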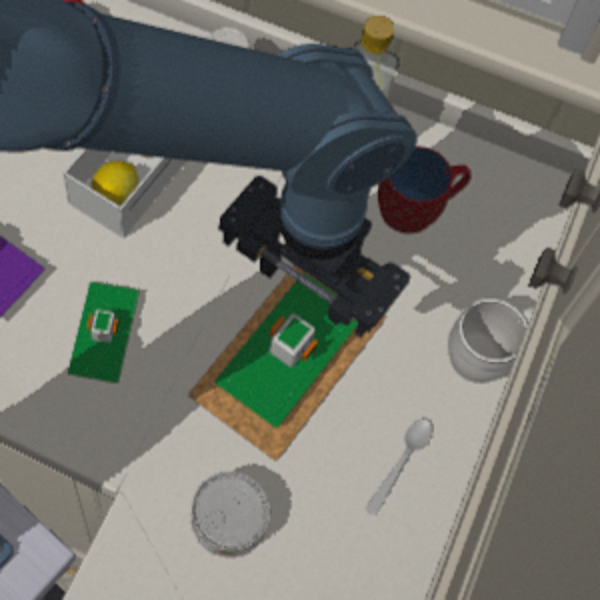

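The cover stands square and central on the mat, the hand is clear and nothing else has moved. Handing in.

```bash
python3 -c "
from workcell import *
print(hand_in())"
```

```text
the job is handed in; nothing more can be done
None
```

The cover is off the keeper and standing right way up, square in the middle of the cork mat; the tabs were pressed at about 12.7 N, nothing else in view had moved, and the job is handed in (no verdict was returned).

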